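Open the finished pastry press

ROBOT

A 7-joint arm with a two-finger parallel gripper is mounted at the origin on the work surface. World frame = base frame: x ahead of the robot, y to its left, z up, the work surface at z = 0. Lengths are in m, angles in rad, forces in N, time in s.
With the tool pointing down it reaches from about 0.425 to 0.925 m from the base axis. Payload 6.8 kg.
Tool frame: the origin (TCP) lies on the front face of the gripper's body, between the roots of the fingers; the fingertips stand 73 mm ahead of it and the grasp point (between the pads) lies 54 mm ahead of it; z points along the fingers, x is the direction in which the jaws open and shut, and the axes are right-handed (so a half turn about z gives the same grasp; the last joint's range is limited). The gripper opens to 85 mm and grips with 20 to 120 N. Pads are 22 mm wide; open, the fingers measure 114 mm over their backs; the gripper's body (76 mm by 85 mm) begins 54 mm behind the grasp point. The pads swing forward as they close: fully open they stand 13 mm farther back than shut.
Start: joints at [-1.348, 0.477, 0.022, 1.555, -0.011, 1.109, -0.083], TCP at [0.219, 0.638, 0.304] pointing down, gripper open.
Joint ranges: [-2.96, 2.96], [-0.34, 2.1], [-1.41, 1.46], [0.24, 2.44], [-1.37, 4.51], [0.17, 1.92], [-2.96, 2.96]. Speed limits (rad/s): [2.39, 2.39, 3.14, 3.14, 3.14, 3.14, 3.14].

INTERFACE

Orientations are given as a unit quaternion [w, x, y, z].
In Python, from station import get_obs, read_camera, hand_in gives the robot as it stands. The module is installed in compiled form; this text tells all that it offers.
- The arm moves only by the shell command python3 -m creep 'ROWS' [FORCE]. ROWS is JSON, a list that holds one entry, the list of rows, each a list of 7 numbers: the turn, a rotation vector about the tool's x, y, z in rad, then the shift along the tool's x, y, z in m, then the finger opening in m, from 0 to 0.0854. A call has 1 to 20 rows; each row shifts and turns the pose as measured when the row begins, along the tool's axes as they then stand; what a row does not reach is not made up. A row lasts 1/12 s, in which the tool goes at most 41.7 mm and 7.16 degrees, less where a joint would pass 70% of its speed; a pose out of reach is approached as far as the arm can. A call is refused whole if a number of a shift passes 0.0417 or a number of a turn 0.125, either way. A call with a gripper value outside its range is refused whole. The fingers move at their own pace and stop on an object; FORCE is the grip in N (left out, the last holds). Time passes only in rows, so rows that do not move let the fingers close. It gives the time, the measured TCP pose, the force and the opening at its end, in the units of the state.
- get_obs(): the state, without advancing time (a new reading comes with each control period).
- read_camera(name): name is "side" or "top" or "wrist"; returns a dict with "color" (420x560x3 uint8, red, green, blue), "range_z" (420x560 float32, m along the optical axis (not along the pixel's ray), 0 where there is no reading), "fovy" (degrees; the focal length in pixels is half the picture's height over the tangent of half this angle, whatever the lens; pixels are square), "cx", "cy" (the principal point, pixels), "rvec" (rotation vector, rad) and "tvec" (3), from world to camera coordinates, as OpenCV has them. Camera axes: x right, y down, z forward; pixel columns grow to the right and rows downward; lengths in m; the calibration is good to about 2 mm. A picture is of the moment at which its call begins.
- hand_in(): hands the job in, once; it reports no verdict.
The state is a dict: "t": time; "q": joint angles; "joint_vel": joint speeds; "joint_torque": joint torques, N m; "eef_pos": TCP position; "tool_rot": TCP orientation; "contact_force": force on the tool from outside, world axes, zero at the start; "torque": the same for the moment, N m; "gripper_width": opening from 0.0 (shut) to 1.0 (fully open).
Only numpy, scipy, OpenCV 4.12 (cv2) and the standard library are available. Lean on these libraries where they do the work, as an engineer would, in place of code of your own. Each camera call takes 0.05 s, during which the arm holds its last target.

TASK

The pastry in the press with the blue handwheel is done: take hold of the blue handwheel and turn it counter-clockwise (seen from above) until it comes to its stop and the plate is fully lifted, your hand rising with the screw so that it stays level with the wheel and does not slide down off it; then let go and leave it open. The press with the yellow handwheel is still pressing, so leave its wheel alone, and do not shift the white sauce bowl.

Things in the scene. Friction and masses are not known exactly. Their poses are not given: they have to be found in the camera images.
- blue_rim (a point): centre of the blue handwheel: round, level, 60 mm across, 16 mm thick, on an upright stem; the point is on the stem axis at the wheel's mid-thickness, 205 mm above the table when fully down. Grip it from above across its diameter, in any direction. Nothing is above it; the grey press's bridge is 45 mm or more below. Press bolted down, base 150 x 170 mm. z up; x, y turn with the wheel
- blue_wheel (a joint): turn of the blue handwheel, rad: 0 fully down, grows counter-clockwise seen from above, firm stop at 1.3 (open). Starts between 0 and 0.35, so 0.95 to 1.3 rad to go, one grip. Steep screw: wheel, stem and plate rise 20 mm per rad (26 mm in all), so the hand must rise too. Takes about 0.4 N m; stays where it is left
- yellow_wheel (a joint): turn of the yellow handwheel of the other press, alike in all but colour and standing on the other side of the table, 0 (down) to 1.3 rad; starts between 0 and 0.1 and is to be left alone
- sauce_bowl: small loose white ceramic bowl, 100 mm across and 55 mm high, standing on the table between the presses; origin at the centre of its underside
Things that resemble listed ones, but are neither listed nor needed, are in the scene too. Leave any purple look-alike of the part that bears yellow_wheel alone.

How it is judged:
By the outcome, as a careful person would: the job done as asked, in the order asked, and still so for the second after the job is handed in, with the robot touching nothing.
It also fails if it takes over 38 s, if anything falls off the work surface, if the arm or the gripper's body presses on something with over 40 N, if the wrist force passes 120 N, or if a joint passes its speed limit or range.

## Working session

There is one attempt and no reset: what is moved stays moved. The work goes in short steps, Python scripts to look and compute and a shell command to move; the robot and the scene stay as the last step left them, time stands still between calls to the robot, and variables do not carry over. Pictures are saved under pics/ and viewed, and the job is handed in when it is done.

```bash
mkdir -p pics
cat > h.py <<'E'
import numpy as np,cv2
from station import get_obs,read_camera
def cam(n,save=None):
    c=read_camera(n)
    if save: cv2.imwrite('pics/'+save,cv2.cvtColor(c['color'],cv2.COLOR_RGB2BGR))
    return c
def pts(c):
    h,w=c['range_z'].shape; f=h/2/np.tan(np.radians(c['fovy'])/2)
    v,u=np.mgrid[:h,:w]; z=c['range_z']
    P=np.stack([(u-c['cx'])/f*z,(v-c['cy'])/f*z,z],-1)
    R=cv2.Rodrigues(np.array(c['rvec'],float))[0]
    return (P-np.array(c['tvec']))@R
E
python3 - <<'E'
from h import *
o=get_obs();print(o)
for n in('top','side','wrist'):
    c=cam(n,n+'0.png');np.savez('pics/'+n+'0.npz',**c);P=pts(c)
    hsv=cv2.cvtColor(c['color'],cv2.COLOR_RGB2HSV)
    for nm,lo,hi in(('blue',100,125),('yel',20,35),('pur',126,160)):
        m=cv2.inRange(hsv,(lo,90,60),(hi,255,255))
        k,l,s,ce=cv2.connectedComponentsWithStats(m)
        for i in range(1,k):
            if s[i,4]>60:
                q=P[(l==i)&(c['range_z']>0)]
                print(n,nm,s[i],np.median(q,0).round(3),np.percentile(q,5,0).round(3),np.percentile(q,95,0).round(3))
E
```

```text
{'t': 0.0, 'q': array([-1.34811614,  0.4778105 ,  0.02235952,  1.5564758 , -0.01150218,
        1.10929212, -0.08308874]), 'joint_vel': array([ 0.001349  , -0.00012557, -0.00063192,  0.00034432,  0.00186392,
        0.00019944, -0.00332409]), 'joint_torque': array([-8.26632840e-04, -5.96467781e+01,  1.60731744e+00, -2.81208014e+01,
        1.23059523e-02,  9.28229594e-03,  2.78864547e-06]), 'eef_pos': array([0.21909112, 0.63795853, 0.30290873]), 'tool_rot': array([ 5.97301871e-04,  8.13869333e-01,  5.81047197e-01, -7.11071509e-04]), 'contact_force': array([0.67621475, 1.45044832, 0.73009575]), 'torque': array([-0.03002373, -0.0129259 , -0.00743209]), 'gripper_width': 0.9992552476249653}
top blue [386 195  21  21 324] [ 0.482 -0.191  0.212] [ 0.459 -0.216  0.203] [ 0.507 -0.166  0.217]
top yel [242 188  22  21 342] [0.502 0.22  0.211] [0.476 0.196 0.06 ] [0.531 0.245 0.216]
top yel [119 250  22  21 320] [0.323 0.57  0.211] [0.301 0.549 0.201] [0.346 0.595 0.215]
top pur [ 109  230   74   59 1671] [0.327 0.545 0.021] [0.248 0.49  0.015] [0.398 0.638 0.154]
side blue [393 190  19  14 200] [ 0.474 -0.188  0.213] [ 0.452 -0.211  0.206] [ 0.499 -0.165  0.218]
side yel [130 198  20  15 228] [0.315 0.572 0.211] [0.293 0.549 0.203] [0.344 0.598 0.216]
side pur [119 211  51  27 540] [0.304 0.554 0.15 ] [0.276 0.496 0.132] [0.335 0.645 0.156]
side pur [ 116  235   71   43 1034] [0.278 0.543 0.02 ] [0.232 0.485 0.008] [0.363 0.66  0.026]
wrist yel [235 328  35  11 217] [0.305 0.582 0.16 ] [0.302 0.571 0.155] [0.313 0.591 0.162]
wrist pur [  178   213   171   140 11099] [0.296 0.593 0.022] [0.242 0.513 0.019] [0.341 0.657 0.154]
```

View pics/top0.png

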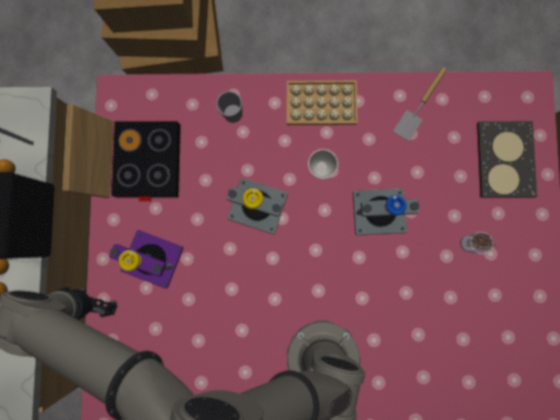

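View pics/side0.png

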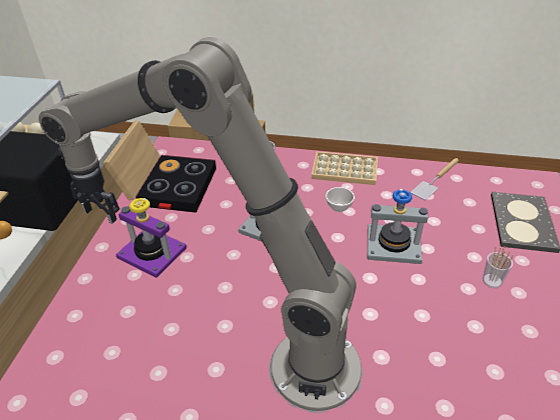

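Run:
```python
from h import *
a=cv2.imread('pics/top0.png')[150:250,340:450];b=cv2.imread('pics/side0.png')[150:250,340:450]
cv2.imwrite('pics/crop0.png',np.hstack([cv2.resize(x,None,fx=3.6,fy=3.6,interpolation=cv2.INTER_CUBIC) for x in(a,b)]))
```

```text
(no output)
```

View pics/crop0.png

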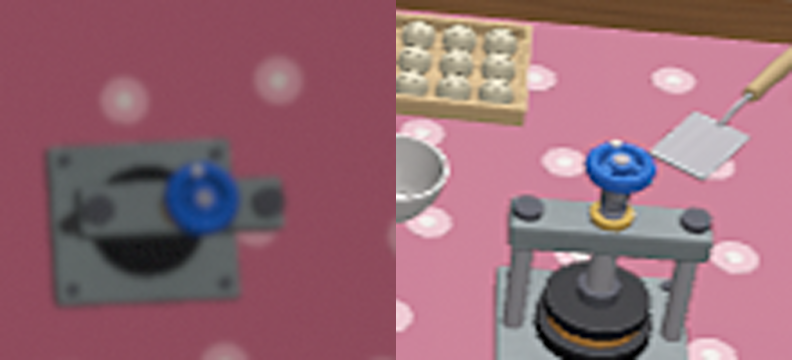

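The top view shows one blue wheel at (396,205), on the right-hand grey press. There are two yellow wheels: (253,198) on the left grey press, which is the protected one, and (130,260) on the purple look-alike. The bowl is at (323,163). The enlarged crop confirms that the blue wheel on the grey press is the target. I'll rise first, then travel at height.

```bash
python3 -m creep '[[[0,0,0,0,0,-0.035,0.085],[0,0,0,0,0,-0.035,0.085],[0,0,0,-0.02,0.028,0,0.085],[0,0,0,-0.02,0.028,0,0.085],[0,0,0,-0.02,0.028,0,0.085],[0,0,0,-0.02,0.028,0,0.085],[0,0,0,-0.02,0.028,0,0.085],[0,0,0,-0.02,0.028,0,0.085],[0,0,0,-0.02,0.028,0,0.085],[0,0,0,-0.02,0.028,0,0.085],[0,0,0,-0.02,0.028,0,0.085],[0,0,0,-0.02,0.028,0,0.085],[0,0,0,-0.02,0.028,0,0.085],[0,0,0,-0.02,0.028,0,0.085]]]' 60; python3 -c "
from h import *
print(get_obs()['q'])"
```

```text
t: 1.32
eef_pos: [0.4615, 0.2947, 0.3715]
tool_rot: [-0.0, 0.808, 0.589, -0.005]
contact_force: [-0.5, 0.5, 0.0]
gripper_width: 1.0
[-0.85313798  0.20933629  0.20238518  1.78548546 -0.04583525  1.16044547
  0.62230879]
```

```bash
python3 -m creep '[[[0,0,0,-0.0325,0.012,0,0.085],[0,0,0,-0.0325,0.012,0,0.085],[0,0,0,-0.0325,0.012,0,0.085],[0,0,0,-0.0325,0.012,0,0.085],[0,0,0,-0.0325,0.012,0,0.085],[0,0,0,-0.0325,0.012,0,0.085],[0,0,0,-0.0325,0.012,0,0.085],[0,0,0,-0.0325,0.012,0,0.085],[0,0,0,-0.0325,0.012,0,0.085],[0,0,0,-0.0325,0.012,0,0.085],[0,0,0,-0.0325,0.012,0,0.085],[0,0,0,-0.0325,0.012,0,0.085],[0,0,0,-0.0325,0.012,0,0.085],[0,0,0,-0.0325,0.012,0,0.085]]]'
python3 -m creep '[[[0,0,0.12,0,0,0,0.085],[0,0,0.12,0,0,0,0.085],[0,0,0.12,0,0,0,0.085],[0,0,0.12,0,0,0,0.085],[0,0,0.12,0,0,0,0.085],[0,0,0.12,0,0,0,0.085],[0,0,0.12,0,0,0,0.085],[0,0,0.12,0,0,0,0.085],[0,0,0.12,0,0,0,0.085],[0,0,0.12,0,0,0,0.085],[0,0,0.12,0,0,0,0.085],[0,0,0.12,0,0,0,0.085],[0,0,0.12,0,0,0,0.085],[0,0,0.12,0,0,0,0.085],[0,0,0,0,0,0,0.085]]]'
cat >> h.py <<'E'
def circ(c,tag=''):
    P=pts(c);hsv=cv2.cvtColor(c['color'],cv2.COLOR_RGB2HSV)
    m=(cv2.inRange(hsv,(100,90,40),(125,255,255))>0)&(P[...,2]>0.18)&(P[...,2]<.26)
    q=P[m]; top=np.percentile(q[:,2],90)
    (x,y),r=cv2.minEnclosingCircle(q[q[:,2]>top-.012][:,:2].astype(np.float32))
    print(tag,'n',len(q),'mean',q.mean(0).round(4),'circle',round(x,4),round(y,4),round(r,4),'top',round(float(top),4))
def tool(p):
    from scipy.spatial.transform import Rotation as R
    o=get_obs();w=o['tool_rot'];r=R.from_quat([w[1],w[2],w[3],w[0]])
    print('q',o['q'].round(3),'pos',o['eef_pos'].round(4),'\nR',r.as_matrix().round(3).tolist(),'shift',r.inv().apply(np.array(p)-o['eef_pos']).round(4))
E
python3 - <<'E'
from h import *
circ(cam('wrist','w1.png'),'w');circ(cam('side','s1.png'),'s')
tool([.482,-.19,.30])
E
```

```text
t: 2.48
eef_pos: [0.4788, -0.2147, 0.373]
tool_rot: [-0.0, 0.809, 0.588, -0.004]
contact_force: [0.0, -0.2, 1.0]
gripper_width: 0.995
t: 3.73
eef_pos: [0.4728, -0.2261, 0.3707]
tool_rot: [0.004, 0.969, -0.247, -0.005]
contact_force: [0.4, -0.0, 0.6]
gripper_width: 0.996
w n 4319 mean [ 0.4818 -0.1888  0.214 ] circle 0.4816 -0.1899 0.0298 top 0.2166
s n 198 mean [ 0.4744 -0.1881  0.2121] circle 0.4778 -0.1889 0.0295 top 0.2162
q [-0.428  0.216  0.891  1.869 -0.172  1.149  0.034] pos [ 0.4729 -0.2261  0.3708] 
R [[0.882, -0.47, -0.011], [-0.471, -0.882, -0.006], [-0.007, 0.011, -1.0]] shift [-0.0084 -0.0369  0.0705]
```

View pics/w1.png

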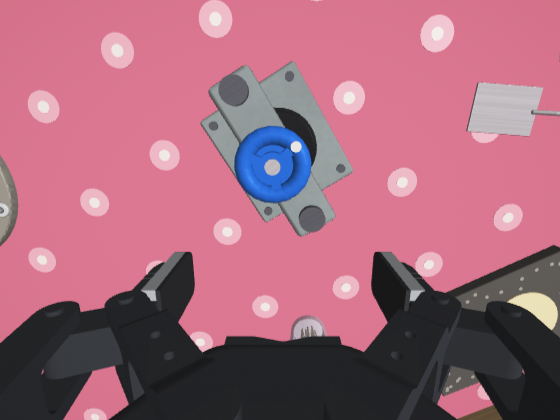

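The wheel is clearly visible at wrist (272,165), with centre (0.4816, -0.1899) and top at 0.216. Next I'll align with it and lower partway.

```bash
python3 -m creep '[[[0,0,0,-0.004,-0.018,0,0.085],[0,0,0,-0.004,-0.018,0,0.085],[0,0,0,0,-0.002,0.015,0.085],[0,0,0,0,0,0.015,0.085],[0,0,0,0,0,0,0.085]]]'
python3 - <<'E'
from h import *
circ(cam('wrist','w2.png'),'w')
tool([.4816,-.1899,.258])
E
```

```text
t: 4.25
eef_pos: [0.4839, -0.1878, 0.3403]
tool_rot: [0.004, 0.972, -0.233, -0.003]
contact_force: [-1.0, -0.0, -0.3]
gripper_width: 0.997
w n 4856 mean [ 0.4823 -0.1876  0.2141] circle 0.4818 -0.1893 0.0295 top 0.2166
q [-0.473  0.235  0.86   1.917 -0.192  1.082 -0.008] pos [ 0.4843 -0.1883  0.3415] 
R [[0.891, -0.455, -0.007], [-0.455, -0.891, -0.006], [-0.004, 0.009, -1.0]] shift [-0.0014  0.0019  0.0835]
```

View pics/w2.png

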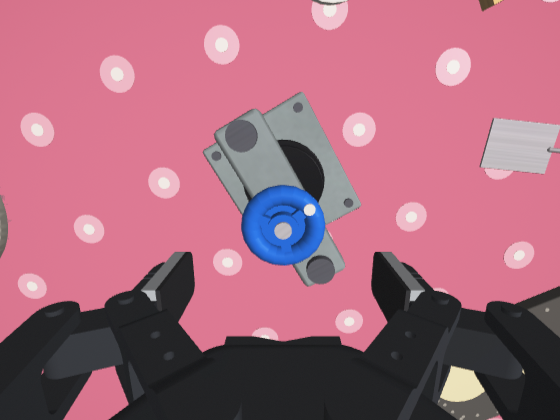

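The wheel sits centred between the fingers, at (283,226). I'll descend in two stages.

```bash
python3 -m creep '[[[0,0,0,-0.0015,0.002,0.015,0.085],[0,0,0,0,0,0.015,0.085],[0,0,0,0,0,0.012,0.085],[0,0,0,0,0,0,0.085]]]'
python3 - <<'E'
from h import *
tool([.4816,-.1898,.258])
E
```

```text
t: 4.63
eef_pos: [0.483, -0.1914, 0.3014]
tool_rot: [0.004, 0.973, -0.231, -0.0]
contact_force: [-0.8, 0.0, 0.8]
gripper_width: 0.992
q [-0.433  0.287  0.836  1.967 -0.245  0.993  0.051] pos [ 0.483  -0.1914  0.3014] 
R [[0.893, -0.449, -0.003], [-0.449, -0.893, -0.007], [0.001, 0.007, -1.0]] shift [-0.002  -0.0011  0.0434]
```

```bash
python3 -m creep '[[[0,0,0,-0.002,-0.001,0.01,0.085],[0,0,0,0,0,0.012,0.085],[0,0,0,0,0,0.012,0.085],[0,0,0,0,0,0.01,0.085],[0,0,0,0,0,0,0.085]]]'
python3 - <<'E'
from h import *
tool([.4816,-.1898,.257])
cam('side','s3.png');circ(cam('wrist','w3.png'))
E
```

```text
t: 5.05
eef_pos: [0.4826, -0.1907, 0.2559]
tool_rot: [0.003, 0.973, -0.23, 0.001]
contact_force: [-1.4, 0.5, -0.1]
gripper_width: 0.994
q [-0.389  0.35   0.797  2.016 -0.311  0.896  0.11 ] pos [ 0.4826 -0.1907  0.2559] 
R [[0.894, -0.448, 0.001], [-0.448, -0.894, -0.007], [0.004, 0.006, -1.0]] shift [-0.0013 -0.0003 -0.0011]
 n 12405 mean [ 0.4829 -0.1863  0.2142] circle 0.4818 -0.1896 0.0299 top 0.2165
```

View pics/w3.png

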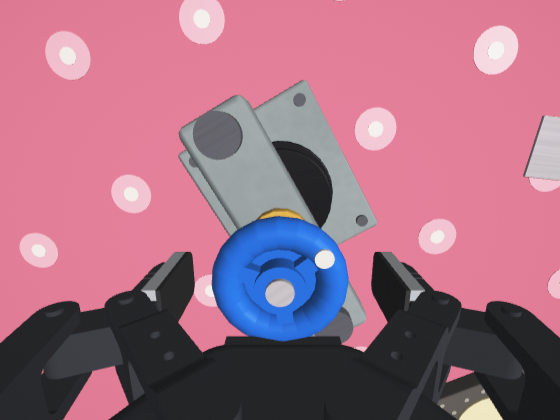

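View pics/s3.png

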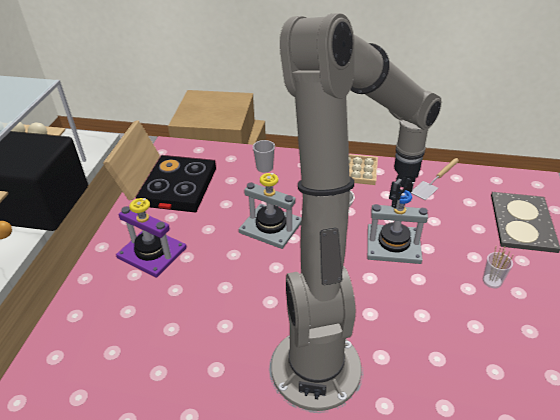

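The wheel is level with the pads and between the fingers. I'll close on it.

```bash
python3 -m creep '[[[0,0,0,-0.001,0,0,0.04],[0,0,0,0,0,0,0.04],[0,0,0,0,0,0,0.04],[0,0,0,0,0,0,0.04],[0,0,0,0,0,0,0.04],[0,0,0,0,0,0,0.04]]]' 60
python3 - <<'E'
from h import *
tool([.4816,-.1898,.257])
cam('wrist','w4.png');o=get_obs();print(o['contact_force'],o['torque'],o['gripper_width']*85)
E
```

```text
t: 5.65
eef_pos: [0.4817, -0.1905, 0.2589]
tool_rot: [0.002, 0.973, -0.232, 0.002]
contact_force: [0.8, -0.3, -5.0]
gripper_width: 0.679
q [-0.392  0.343  0.801  2.016 -0.309  0.9    0.105] pos [ 0.4817 -0.1905  0.2589] 
R [[0.893, -0.45, 0.003], [-0.45, -0.893, -0.005], [0.005, 0.003, -1.0]] shift [-0.0004 -0.0006  0.0019]
[ 0.54695008 -1.13316274 -5.33482393] [-0.12939535 -0.2598847  -0.2174819 ] 58.012869725265396
```

View pics/w4.png

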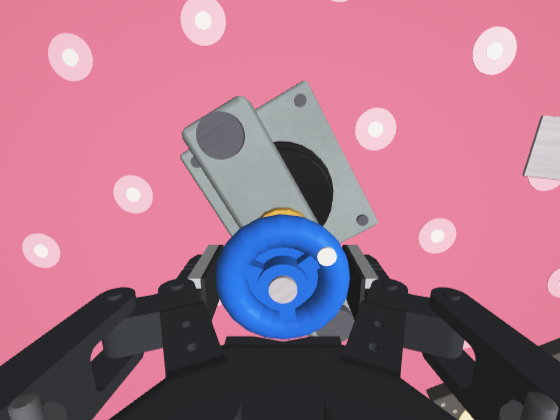

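Both pads are on the wheel, at x≈205 and x≈360. I'll start turning counter-clockwise (negative about tool z), rising 20 mm/rad.

```bash
python3 -m creep '[[[0,0,-0.06,0,0,-0.0012,0.04],[0,0,-0.06,0,0,-0.0012,0.04],[0,0,-0.06,0,0,-0.0012,0.04],[0,0,-0.06,0,0,-0.0012,0.04],[0,0,0,0,0,0,0.04]]]' 70
python3 - <<'E'
from h import *
tool([.4816,-.1898,.263])
circ(cam('wrist','w5.png'));o=get_obs();print(o['contact_force'],o['torque'],o['gripper_width']*85)
E
```

```text
t: 6.12
eef_pos: [0.4817, -0.1906, 0.264]
tool_rot: [0.002, 0.994, -0.11, 0.002]
contact_force: [0.4, -0.8, -4.6]
gripper_width: 0.68
q [-0.352  0.32   0.743  2.009 -0.27   0.905  0.314] pos [ 0.4817 -0.1906  0.264 ] 
R [[0.976, -0.218, 0.004], [-0.218, -0.976, -0.005], [0.005, 0.004, -1.0]] shift [-0.0002 -0.0007  0.001 ]
 n 12140 mean [ 0.4819 -0.1863  0.2189] circle 0.4814 -0.1905 0.0308 top 0.2214
[-0.08227563  0.72962921 -3.34028124] [-0.08303606 -0.16367602  0.34221949] 57.41774524815175
```

View pics/w5.png

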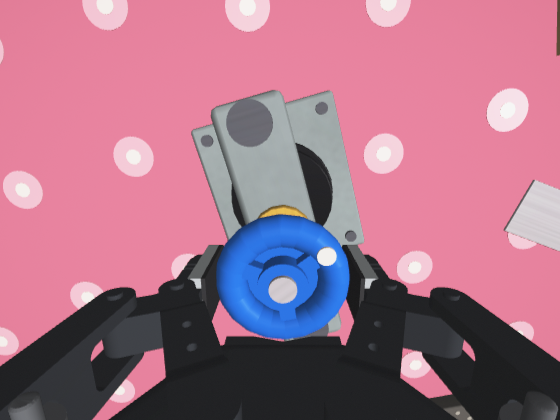

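There's no slip: the dot stays fixed relative to the hand at (326,257), and the wheel rose 4.9 mm for 0.245 rad. I'll continue.

```bash
python3 -m creep '[[[0,0,-0.06,0,0,-0.0012,0.04],[0,0,-0.06,0,0,-0.0012,0.04],[0,0,-0.06,0,0,-0.0012,0.04],[0,0,-0.06,0,0,-0.0012,0.04],[0,0,-0.06,0,0,-0.0012,0.04],[0,0,-0.06,0,0,-0.0012,0.04],[0,0,-0.06,0,0,-0.0012,0.04],[0,0,-0.06,0,0,-0.0012,0.04],[0,0,-0.06,0,0,-0.0012,0.04],[0,0,-0.06,0,0,-0.0012,0.04],[0,0,0,0,0,0,0.04]]]' 70
python3 - <<'E'
from h import *
tool([.4816,-.1898,.275])
circ(cam('wrist','w6.png'));o=get_obs();print(o['contact_force'],o['torque'],o['gripper_width']*85)
E
```

```text
t: 7.08
eef_pos: [0.4815, -0.1907, 0.2758]
tool_rot: [0.001, 0.983, 0.185, 0.002]
contact_force: [-0.0, 1.0, -2.6]
gripper_width: 0.68
q [-0.256  0.279  0.616  1.992 -0.201  0.924  0.835] pos [ 0.4815 -0.1907  0.2758] 
R [[0.932, 0.363, 0.005], [0.363, -0.932, -0.002], [0.004, 0.004, -1.0]] shift [ 0.0004 -0.0008  0.0008]
 n 12138 mean [ 0.4798 -0.1867  0.2307] circle 0.4816 -0.19 0.0307 top 0.2332
[-0.73019124  0.06896266 -2.98771644] [ 0.1141094  -0.30176665  0.3605034 ] 57.60761658286312
```

View pics/w6.png

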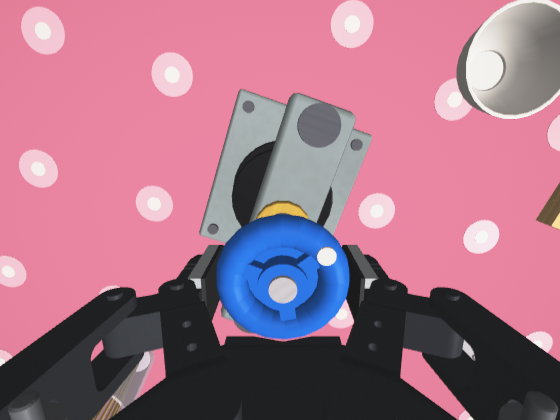

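Still no slip, with about 0.3 rad to go. I'll approach the stop while watching the torque.

```bash
python3 -m creep '[[[0,0,-0.06,0,0,-0.0012,0.04],[0,0,-0.06,0,0,-0.0012,0.04],[0,0,-0.06,0,0,-0.0012,0.04],[0,0,-0.03,0,0,-0.0006,0.04]]]' 70
python3 -c "
from h import *
tool([.4816,-.1898,.28]);o=get_obs();print(o['contact_force'],o['torque'])"
python3 -m creep '[[[0,0,-0.03,0,0,-0.0006,0.04],[0,0,-0.03,0,0,-0.0006,0.04]]]' 70
python3 - <<'E'
from h import *
tool([.4816,-.1898,.282])
circ(cam('wrist','w7.png'));o=get_obs();print(o['contact_force'],o['torque'],o['gripper_width']*85)
E
```

```text
t: 7.47
eef_pos: [0.4815, -0.1907, 0.2797]
tool_rot: [0.001, 0.96, 0.282, 0.002]
contact_force: [0.6, 0.6, -3.5]
gripper_width: 0.679
q [-0.226  0.268  0.577  1.987 -0.182  0.932  1.015] pos [ 0.4815 -0.1907  0.2797] 
R [[0.842, 0.54, 0.005], [0.54, -0.842, -0.001], [0.004, 0.003, -1.0]] shift [ 0.0006 -0.0007 -0.0003]
[ 0.5864151   0.5700158  -3.47332858] [ 0.31882398 -0.42801651 -0.46364515]
t: 7.63
eef_pos: [0.4814, -0.1908, 0.2808]
tool_rot: [0.001, 0.952, 0.307, 0.002]
contact_force: [0.2, -0.2, -2.4]
gripper_width: 0.682
q [-0.217  0.265  0.567  1.985 -0.178  0.934  1.065] pos [ 0.4814 -0.1908  0.2808] 
R [[0.811, 0.585, 0.005], [0.585, -0.811, -0.0], [0.004, 0.003, -1.0]] shift [ 0.0007 -0.0007 -0.0012]
 n 12137 mean [ 0.4791 -0.1872  0.2357] circle 0.482 -0.19 0.0307 top 0.2382
[-0.40006321 -0.14271203 -3.21236827] [ 0.29300952 -0.27550468 -0.13344158] 57.722263980262944
```

```bash
for i in 1; do python3 -m creep '[[[0,0,-0.04,0,0,-0.0008,0.04],[0,0,-0.04,0,0,-0.0006,0.04]]]' 70; done
python3 - <<'E'
from h import *
tool([.4816,-.1898,.282])
circ(cam('wrist','w8.png'));o=get_obs();print(o['contact_force'],o['torque'],o['gripper_width']*85)
E
```

```text
t: 7.85
eef_pos: [0.4814, -0.1909, 0.282]
tool_rot: [0.0, 0.94, 0.342, 0.003]
contact_force: [2.8, 0.5, -8.5]
gripper_width: 0.679
q [-0.205  0.262  0.553  1.983 -0.173  0.937  1.132] pos [ 0.4814 -0.1909  0.282 ] 
R [[0.767, 0.642, 0.005], [0.642, -0.767, 0.001], [0.005, 0.003, -1.0]] shift [ 0.0009 -0.0007 -0.    ]
 n 12136 mean [ 0.4789 -0.1874  0.2369] circle 0.4816 -0.1899 0.0305 top 0.2393
[ 0.83000379  1.44326304 -5.11389153] [ 0.45208291 -0.50129747 -2.87914255] 58.06091318366014
```

View pics/w8.png

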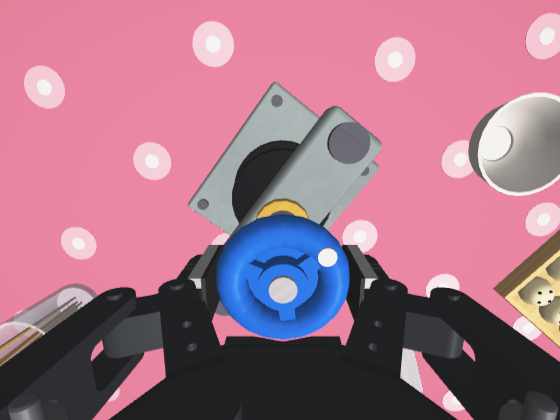

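The torque jumped from about 0.3 to 2.9 N m and the wheel top is at 0.239 (0.213 + 26 mm), so it's at the stop. One small extra push will confirm it.

```bash
python3 -m creep '[[[0,0,-0.03,0,0,0,0.04],[0,0,0,0,0,0,0.04]]]' 70
python3 - <<'E'
from h import *
tool([.4816,-.1898,.282])
circ(cam('wrist'));o=get_obs();print(o['contact_force'],o['torque'],o['gripper_width']*85)
E
```

```text
t: 8.07
eef_pos: [0.482, -0.1918, 0.282]
tool_rot: [0.001, 0.936, 0.353, 0.004]
contact_force: [-0.7, 2.5, -2.0]
gripper_width: 0.679
q [-0.2    0.262  0.548  1.982 -0.173  0.934  1.156] pos [ 0.482  -0.1918  0.282 ] 
R [[0.751, 0.66, 0.008], [0.66, -0.751, 0.001], [0.006, 0.005, -1.0]] shift [ 0.001  -0.0018 -0.0001]
 n 12191 mean [ 0.4788 -0.1875  0.2368] circle 0.4819 -0.1902 0.0307 top 0.2393
[ 1.17831978  0.399022   -3.92565639] [-0.10119014 -0.31395575 -0.64386619] 57.947266686372096
```

The wheel rose no further and the hand slipped slightly, so the stop is confirmed. I'll release and retreat straight up.

```bash
python3 -m creep '[[[0,0,0,0,0,0,0.085],[0,0,0,0,0,0,0.085],[0,0,0,0,0,0,0.085],[0,0,0,0,0,0,0.085],[0,0,0,0,0,0,0.085]]]'
python3 - <<'E'
from h import *
circ(cam('wrist','w9.png'))
E
```

```text
t: 8.53
eef_pos: [0.4827, -0.1915, 0.2831]
tool_rot: [0.002, 0.935, 0.355, 0.003]
contact_force: [-0.4, 0.4, -0.0]
gripper_width: 0.997
 n 11958 mean [ 0.4788 -0.1876  0.2369] circle 0.4809 -0.1893 0.0296 top 0.2393
```

View pics/w9.png

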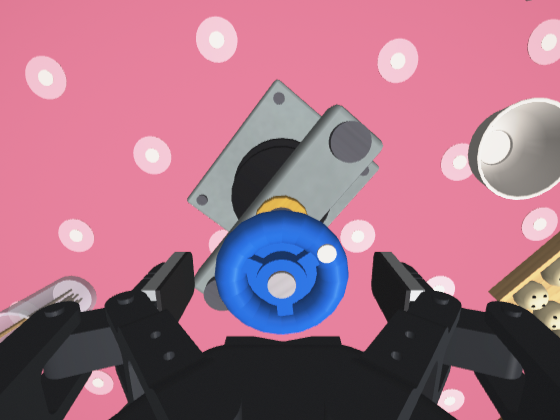

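The fingers are clear on both sides, and the wheel stayed up.

```bash
python3 -m creep '[[[0,0,0,0,0,-0.01,0.085],[0,0,0,0,0,-0.02,0.085],[0,0,0,0,0,-0.025,0.085],[0,0,0,0,0,-0.025,0.085],[0,0,0,0,0,-0.02,0.085],[0,0,0,0,0,0,0.085],[0,0,0,0,0,0,0.085],[0,0,0,0,0,0,0.085]]]'
python3 - <<'E'
from h import *
circ(cam('wrist'),'w');c=cam('side','s9.png');circ(c,'s')
t=cam('top','t9.png')
a=np.load('pics/top0.npz')
for nm,d in(('before',a),('after',t)):
    P=pts(d)
    hsv=cv2.cvtColor(d['color'],cv2.COLOR_RGB2HSV)
    m=(cv2.inRange(hsv,(20,90,60),(35,255,255))>0)&(P[...,2]>.19)&(P[...,1]<.35)
    b=np.zeros(m.shape,bool);b[140:185,300:350]=1;b&=(P[...,2]>.045)&(P[...,2]<.07)
    print(nm,'yellow',P[m].mean(0).round(4),'bowl',P[b].mean(0).round(4),b.sum())
print(get_obs()['joint_vel'].round(3))
E
```

```text
t: 9.25
eef_pos: [0.4812, -0.1921, 0.392]
tool_rot: [0.003, 0.935, 0.354, 0.003]
contact_force: [0.3, -0.8, -0.2]
gripper_width: 0.997
w n 3894 mean [ 0.4798 -0.1887  0.2368] circle 0.4813 -0.1897 0.0297 top 0.2393
s n 200 mean [ 0.4742 -0.1886  0.2349] circle 0.4774 -0.1891 0.0319 top 0.239
before yellow [0.4993 0.218  0.2212] bowl [ 0.6418 -0.0009  0.0517] 166
after yellow [0.4996 0.2183 0.2177] bowl [ 0.6404 -0.0018  0.0516] 165
[ 0.     0.007 -0.002  0.004 -0.001  0.002  0.001]
```

View pics/s9.png

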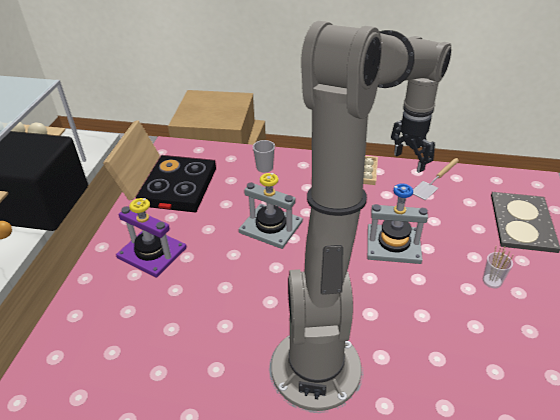

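The side view shows the blue wheel raised at (403,190), with the plate lifted off the pastry at (396,238). The hand is clear.

```bash
python3 -c "
from station import hand_in
print(hand_in())"
```

```text
the job is handed in; nothing more can be done
None
```

I turned the blue handwheel counter-clockwise to its stop, raising the hand 20 mm per rad with it. Then I let go, moved straight up and handed the job in at about 9.4 s of the 38 s.

- **Stop reached:** the torque at the stop jumped to 2.9 N m. One more small push turned the hand about 0.02 rad without raising the wheel.
- **Wheel height:** its top is at 0.239 m against an expected 0.213 + 0.026 m, and stayed there after release. The plate is visibly clear of the pastry.
- **Grip:** the marker dot on the wheel kept its place relative to the hand until the stop, so the hand did not slip before then. The wrist force read after each move stayed under 10 N.
- **Yellow wheel and bowl:** the arm never came near either of them. The bowl's before and after positions agree within 2 mm, which is the calibration error.
- **One disagreement:** the yellow wheel's mean height read 3.5 mm lower after than before. Its x and y agree within 0.3 mm. I took the height difference as depth noise and did not check it further.

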